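# Couple the pressure gauge to the air outlet

## Task

Connect the pressure gauge to the bench's air outlet: pull the coupler's sleeve straight back until it catches and stays back by itself, then take the gauge from its rest and push its plug home in the coupler until the sleeve springs forward and locks it, and let go. Feel for the stops and be gentle: the outlet block is only lightly clamped in its slots and must not be shoved along them, and the other things on the bench are to be left alone.

Things in the scene. Friction and masses are not known exactly. Their poses are not given: they have to be found in the camera images.
- air_stand: Air outlet stand, fixed to the bench: dark foot plate 130 x 100 mm, on it a blue block (50 x 52 mm, top 100 mm high, front face at x = -25 mm) with a quick coupler sticking out to the stand's own -x, its mouth facing -x. Origin: centre of the foot's underside. The coupler's axis is level, along the stand's x, at y = 0, 75 mm above the bench.
- mouth_nominal (a point): Nominal centre of the coupler's front face (stand x -117, z 75 mm): brass collar 33 mm across, funnel 25 mm narrowing over 7 mm to a 16 mm bore. Nominal only: the whole coupler, sleeve too, is screwed in up to 14 mm more or less along x, which no reading shows. It is rubber-mounted and yields sideways (1 to 1.5 N per mm, up to 3 mm), so the funnel centres itself on the plug.
- sleeve_nominal (a point): Nominal middle of the sliding sleeve when forward (stand x -81, z 75 mm; same unknown +-14 mm): knurled steel, 34 mm across, 50 mm long, red ring at its front end. Its front end is 11 mm behind the collar's front face; behind it is free space up to the block. It can be pinched from above and pulled towards the block.
- sleeve (a joint): Travel of the sleeve, m: 0 forward, grows as it is pulled back towards the block (stand +x); hard stop at 0.010. Spring 3.5 N at the start, 6 N at the stop. While it is forward and the coupler empty, jaws bar the bore. Pulled beyond 0.007 it catches; let go, it stays back at about 0.005. A plug on its way in lets it ease to 0.003; fully in, it frees it and it springs to 0.
- air_block (a joint): How far the blue block with the coupler has slipped in its slots along the stand's x, m; 0 at the start. It slips at a push or pull along x of about 15 N. More than 0.0015 counts as shoved. Pushing the plug in takes 2 to 9 N; the sleeve springs when the plug's shoulder is within 2 mm of the collar, the hard stop; then the plug may ease back 2 mm.
- gauge_plug: Pressure gauge on a quick plug, 112 mm long, 160 g, loose on its rest. Origin: on its axis, middle of the brass hexagon; x runs to the nose. Hexagon (grip here) 22 mm across flats, flats upright at y = +-11 mm, x -18 to 18 mm. Shoulder 33 mm across, x 18 to 22; nose 15 mm across to the tip at x = 58, groove at 40 to 47. Behind: neck 14 mm across, then the round gauge, 45 mm across, x -32 to -54.
- plug_rest: Black parking rest fixed to the bench, foot 100 x 50 mm. Origin: centre of its underside. Two notched posts (at x = +31 and -26 mm, up to 52 mm high, 30 mm wide) carry the plug with its axis 52 mm above the bench, parallel to the rest's x axis.
- hex_key: Black hex key, 114 mm long, on the right; leave alone.
- combi_pliers: Blue-handled pliers, 183 mm long, lying on the right of the stand; leave alone.
- clamp_block: Small machined steel block, 40 x 60 x 28 mm, lying at the right, behind the vice; leave alone.
Things that resemble listed ones, but are neither listed nor needed, are in the scene too. There is more than one size of the gauge_plug; the job needs the largest.

How it is judged:
On the way:
1. the sleeve has been pulled back and stays back by itself, nothing touching the stand (value of joint sleeve above 0.004 m and contact force between anything else and air_stand below 0.3 N), for 0.3 s.
At the end, for the whole second after the job is handed in: The gauge's plug is locked in the coupler: the sleeve is fully forward (within 1.5 mm of 0), the plug lies in the coupler on its axis (within 9 mm and 0.12 rad), with the middle of its hexagon 122 to 158 mm in front of the stand's origin (wherever the coupler is screwed to), at rest and let go (value of joint sleeve below 0.0015 m and x of gauge_plug in the frame of air_stand between -0.158 and -0.122 m and y of gauge_plug in the frame of air_stand between -0.009 and 0.009 m and angle between the x axis of gauge_plug and the x axis of air_stand, either way round below 0.12 rad and linear speed of gauge_plug below 0.02 m/s); the robot touches nothing.
It fails at once if the outlet block is shoved more than 1.5 mm along its slots (value of joint air_block above 0.0015 m or value of joint air_block below -0.0015 m).
It fails at once if a bystander is moved more than 20 mm (distance of any of clamp_block, hex_key, combi_pliers from where it was at the start of the episode above 0.02 m).
It also fails if it takes over 61 s, if anything falls off the work surface, if the arm or the gripper's body presses on something with over 40 N, if the wrist force passes 120 N, or if a joint passes its speed limit or range.

## Robot

A 6-joint arm with a two-finger parallel gripper is mounted at the origin on a cart in front of the work surface, level with it; the furniture and walls round the work are solid. World frame = base frame: x ahead of the robot, y to its left, z up, the work surface at z = 0. Lengths are in m, angles in rad, forces in N, time in s.
With the tool pointing down it reaches from about 0.3 to 0.775 m from the base axis. Payload 14.6 kg.
Tool frame: the origin (TCP) lies at the very end of the fingers, on their centre line; the grasp point (between the pads) lies 19 mm behind it; z points along the fingers, y is the line along which they close (so a half turn about z gives the same grasp; the last joint's range is limited). The gripper opens to 94 mm and grips with 3 to 60 N. Pads are 16 mm wide; open, the fingers measure 119 mm over their backs; the gripper's body (75 mm by 177 mm) begins 78 mm behind the grasp point.
Start: joints at [1.072, 0.3, 1.521, -0, 1.321, -0.067], TCP at [0.23, 0.5, 0.183] pointing down, gripper open.
Joint ranges: [-3.03, 3.03], [-0.79, 2.21], [0.23, 2.52], [-1.04, 4.18], [0, 3.07], [-2.55, 2.55]. Speed limits (rad/s): [2.22, 2.22, 2.57, 3.14, 3.14, 3.14].

## Interface

Orientations are given as [roll, pitch, yaw] about the fixed x, y, z axes, in that order (R = Rz(yaw) Ry(pitch) Rx(roll)).
In Python, from station import ctrl gives the robot as it stands. The module is installed in compiled form; this text tells all that it offers.
- The arm moves only by the tool play_rows, never from a script. Its argument "commands" is a list of rows, each a list of 7 numbers: the shift along the tool's x, y, z in m, then the turn, a rotation vector about the tool's x, y, z in degrees, then the closure, from -1 (fully open) to 1 (shut). A call has 1 to 20 rows; each row shifts and turns the commanded pose from where the row before left it, along the tool's axes as they then stand; what a row does not reach is not made up. A row lasts 1/12 s, in which the tool goes at most 41.7 mm and 7.16 degrees, less where a joint would pass 70% of its speed; a pose out of reach is approached as far as the arm can. A call is refused whole if a number of a shift passes 0.0417 or a number of a turn 7.16, either way. A call with a gripper value outside its range is refused whole. The fingers move at their own pace and stop on an object; "force" is the grip in N (left out, the last holds). Time passes only in rows, so rows that do not move let the fingers close. It gives the time, the measured TCP pose, the force, the opening and the grip force at its end, in the units of the state.
- ctrl.get_obs(): the state, without advancing time (a new reading comes with each control period).
- ctrl.camera(name): name is "side" or "top" or "wrist"; returns the picture (480x640x3 uint8, blue, green, red); there is no depth.
- ctrl.camera_model(name): a dict with "fx", "fy", "cx", "cy" (pixels), "rvec" (rotation vector, rad) and "tvec" (3), from world to camera coordinates, as OpenCV has them. Camera axes: x right, y down, z forward; pixel columns grow to the right and rows downward; lengths in m; the calibration is good to about 2 mm. The wrist camera is an equidistant fisheye: a pixel r from the principal point sees the ray r / f radians off the axis. A picture is of the moment at which its call begins: read the wrist's pose just before it. camera_model takes no time and is no camera call; for the wrist camera it gives the pose at the moment of the call.
- ctrl.hand_in(): hands the job in; it is judged then, once.
The state is a dict: "time_s": time; "qpos": joint angles; "joint_vel": joint speeds; "tau": joint torques, N m; "ee_pos": TCP position; "eef_rot": TCP orientation; "force": force on the tool from outside, world axes, zero at the start; "moment": the same for the moment, N m; "grip_width": finger opening in m; "grip_force": force on a finger pad.
Only numpy, scipy, OpenCV 4.12 (cv2) and the standard library are available. Lean on these libraries where they do the work, as an engineer would, in place of code of your own. Each camera call takes 0.05 s, during which the arm holds its last target. There are 200 camera calls.

## Working session

There is one attempt and no reset: what is moved stays moved. The work goes in short steps, Python scripts to look and compute and a tool call to move; the robot and the scene stay as the last step left them, time stands still between calls to the robot, and variables do not carry over. Pictures are saved under pics/ and viewed, at most 10 in all, crops included, and the job is handed in when it is done.

Besides the shell and the picture viewer there is one more tool, called in YAML: its name, and indented under it one key for each argument. play_rows: Moves the arm, as the interface text tells. Its arguments: {"type":"object","properties":{"commands":{"type":"array","items":{"type":"array","items":{"type":"number"}}},"force":{"type":"number"}},"required":["commands"]}

```bash
mkdir -p pics
python3 - <<'E'
from station import ctrl
import cv2
for n in("top","side"):
    cv2.imwrite(f"pics/{n}0.png",ctrl.camera(n)); m=ctrl.camera_model(n); print(n,m)
o=ctrl.get_obs(); print(o)
E
```

```text
top {'fx': 574.0151208564807, 'fy': 574.0151208564807, 'cx': 322.78727397626545, 'cy': 239.4714286252089, 'rvec': array([ 2.12928471, -2.13703919,  0.15072052]), 'tvec': array([0.11957789, 0.59529541, 1.36985588])}
side {'fx': 477.4087441765658, 'fy': 477.4087441765658, 'cx': 315.5121844933141, 'cy': 237.5721798360915, 'rvec': array([ 0.64093332, -2.65254083,  1.17356991]), 'tvec': array([0.55499448, 0.16549315, 1.15266011])}
{'time_s': 0.1, 'qpos': array([ 1.07239805e+00,  3.00446397e-01,  1.52150809e+00,  3.24105127e-05,
        1.32069506e+00, -6.65918923e-02]), 'joint_vel': array([-5.55737908e-04, -2.27106841e-03, -1.11747076e-03,  8.51525148e-04,
        3.00446456e-04, -4.23198348e-05]), 'tau': array([ 6.10006646e-04, -5.32640147e+01, -3.53281975e+01,  7.09775789e-02,
        2.34594400e-02, -7.25219735e-06]), 'ee_pos': array([0.23005014, 0.49929703, 0.18223077]), 'eef_rot': array([-3.14054019e+00, -1.01652954e-04,  2.70977818e+00]), 'force': array([-0.57172999, -0.40594662,  0.04422656]), 'moment': array([ 0.0761716 , -0.00624085,  0.00379031]), 'grip_force': 0.0, 'grip_width': 0.09387910415410064}
```

View pics/top0.png

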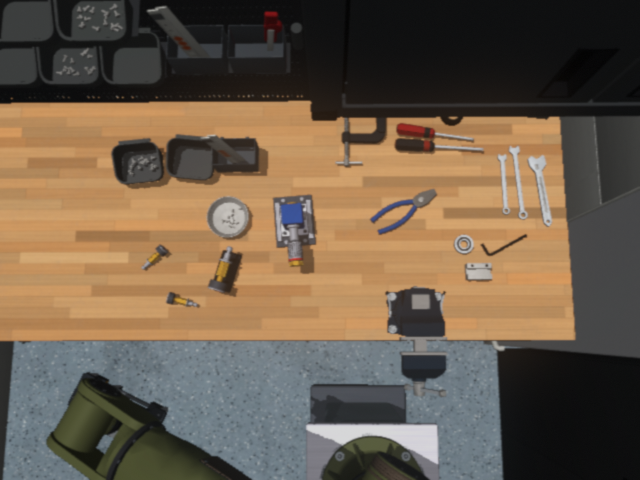

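View pics/side0.png

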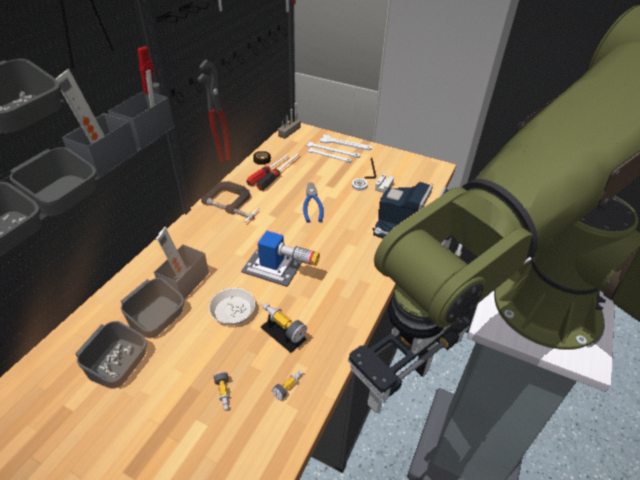

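The top view shows the stand at (294,222) with its mouth facing down the image (-x), and the largest gauge on its rest at (225,268). The smaller ones are at (155,257) and (183,299). Next I'll take enlarged crops of both views.

```bash
cat > h.py <<'E'
import numpy as np, cv2
from station import ctrl
def ray(n,uv,m=None):
    m=m or ctrl.camera_model(n); R,_=cv2.Rodrigues(m["rvec"])
    x=(uv[0]-m["cx"])/m["fx"]; y=(uv[1]-m["cy"])/m["fy"]
    d=np.array([x,y,1.])
    if n=="wrist":
        r=np.hypot(x,y); d=np.array([x/r*np.sin(r),y/r*np.sin(r),np.cos(r)])
    return -R.T@m["tvec"], R.T@d
def onz(n,uv,z,m=None):
    c,d=ray(n,uv,m); return c+d*(z-c[2])/d[2]
def blobs(im,lo,hi,box,amin=8):
    x0,y0,x1,y1=box; h=cv2.cvtColor(im,cv2.COLOR_BGR2HSV)[y0:y1,x0:x1]
    k=cv2.inRange(h,np.array(lo),np.array(hi)); n,l,s,c=cv2.connectedComponentsWithStats(k)
    out=[]
    for i in range(1,n):
        if s[i,4]>=amin:
            p=np.argwhere(l==i)[:,::-1]+[x0,y0]
            out.append((s[i,4],c[i]+[x0,y0],cv2.minAreaRect(p.astype(np.float32))))
    return sorted(out,key=lambda b:-b[0])
E
python3 - <<'E'
from h import *
t=cv2.imread("pics/top0.png"); s=cv2.imread("pics/side0.png")
a=cv2.resize(t[180:310,200:330],(520,520),interpolation=cv2.INTER_CUBIC)
cv2.imwrite("pics/ct.png",a)
cv2.imwrite("pics/cs.png",cv2.resize(s[225:355,230:330],(460,598),interpolation=cv2.INTER_CUBIC))
for nm,im,box in(("top",t,(200,180,330,310)),("side",s,(235,225,330,360))):
    for c,lo,hi in(("blue",(105,120,50),(125,255,255)),("brass",(15,150,110),(35,255,255)),("red",(0,170,90),(8,255,255))):
        for b in blobs(im,lo,hi,box)[:3]: print(nm,c,b[0],b[1].round(1),np.round(b[2][0],1),np.round(b[2][1],1),round(b[2][2]), onz(nm,b[1],{"blue":.1,"brass":.06,"red":.085}[c]).round(4) )
E
```

```text
top blue 376 [291.5 213.4] [291.4 213.2] [19.2 20. ] 85 [0.6509 0.1915 0.1   ]
top brass 162 [221.5 270.5] [221.2 271.2] [ 9.5 19.3] 18 [0.5185 0.3638 0.06  ]
top brass 66 [295.6 262.9] [295.5 262.5] [ 5. 13.] 90 [0.5363 0.1835 0.06  ]
top red 9 [296. 259.] [296. 259.] [8. 0.] 180 [0.5428 0.181  0.085 ]
side blue 681 [269.8 249.9] [271. 250.] [36. 24.] 90 [0.6304 0.2279 0.1   ]
side brass 185 [282.  319.2] [282.  319.2] [17.7 11. ] 40 [0.5192 0.3671 0.06  ]
side brass 78 [314.8 258.3] [314.5 258. ] [12.  7.] 90 [0.5402 0.1673 0.06  ]
```

View pics/ct.png

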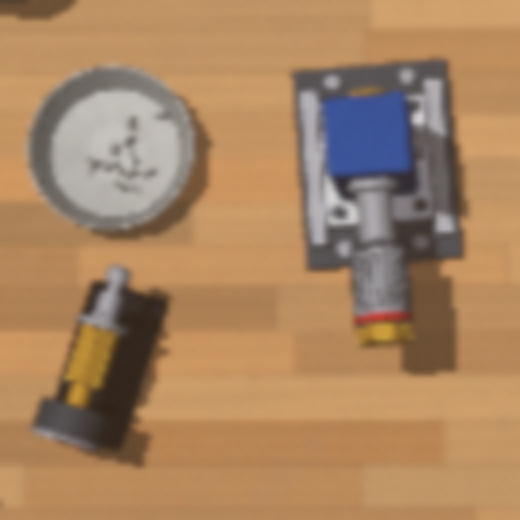

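View pics/cs.png

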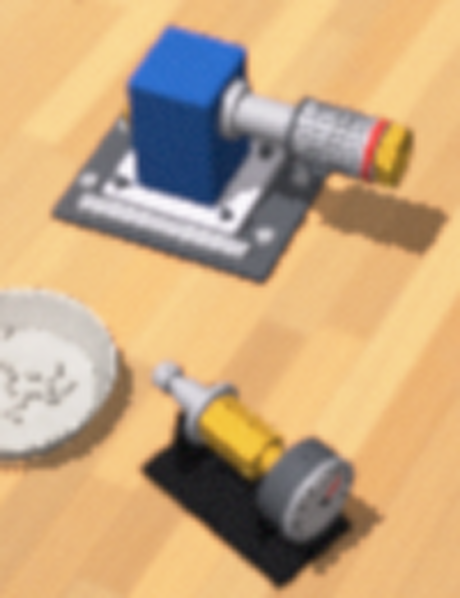

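The crops show the foot corners, the coupler axis from pipe (376,190) to mouth (385,340), and the plug axis from tip (118,268) to neck (79,398). I'll turn those into world positions.

Run:
```python
from h import *
f=lambda p,z:onz("top",(p[0]/4+200-.4,p[1]/4+180-.4),z)
def ang(a,b): d=b-a; return np.degrees(np.arctan2(d[1],d[0])).round(1)
foot=[f(p,.008) for p in((294,72),(446,60),(463,258),(308,270))]
print("foot c",np.mean(foot,0).round(4),"dirs",ang(foot[3],foot[0]),ang(foot[2],foot[1]),ang(foot[3],foot[2])+90,"sz",np.linalg.norm(foot[0]-foot[3]),np.linalg.norm(foot[0]-foot[1]))
m=f((385,343),.075);p=f((376,185),.08);print("mouth",m.round(4),"pipe",p.round(4),ang(m,p))
print("ring",f((384,318),.09).round(4),"sleeve back",f((382,248),.09).round(4))
print("collar front",f((386,343),.088).round(4))
t=f((118,268),.052);n=f((79,398),.052);h0=f((101,322),.056);print("tip",t.round(4),"neck",n.round(4),ang(n,t),"shoulder",h0.round(4))
print("hexcentre by tip",(t-.058*(t-n)/np.linalg.norm(t-n)).round(4))
def side(p):return (p[0]/4.6+230-.4,p[1]/4.6+225-.4)
def tri(a,b):
    (c1,d1),(c2,d2)=ray("top",(a[0]/4+200-.4,a[1]/4+180-.4)),ray("side",side(b))
    s=np.linalg.lstsq(np.c_[d1,-d2],c2-c1,rcond=None)[0]; return ((c1+s[0]*d1+c2+s[1]*d2)/2).round(4),np.linalg.norm(c1+s[0]*d1-c2-s[1]*d2).round(4)
print("tri tip",tri((118,270),(164,373)))
print("tri blue corner near-left",tri((324,100),(133,72)), "right back",tri((404,94),(176,28)))
print("wrist",ctrl.camera_model("wrist"))
```

```text
foot c [0.6509 0.1914 0.008 ] dirs 4.6 4.8 4.200000000000003 sz 0.12906622548376667 0.09803868036904276
mouth [0.5287 0.182  0.075 ] pipe [0.6244 0.1876 0.08  ] 3.4
ring [0.542  0.1817 0.09  ] sleeve back [0.5842 0.1831 0.09  ]
collar front [0.5272 0.1805 0.088 ]
tip [0.5784 0.3481 0.052 ] neck [0.4983 0.3702 0.052 ] -15.4 shoulder [0.5445 0.3571 0.056 ]
hexcentre by tip [0.5224 0.3635 0.052 ]
tri tip (array([0.5755, 0.3473, 0.0531]), np.float64(0.003))
tri blue corner near-left (array([0.6702, 0.2167, 0.1053]), np.float64(0.003)) right back (array([0.6743, 0.1689, 0.0972]), np.float64(0.0052))
wrist {'fx': 371.64829954431775, 'fy': 371.64829954431775, 'cx': 318.03053409562557, 'cy': 240.28810832654725, 'rvec': array([-2.43656574, -1.56181393, -0.22225151]), 'tvec': array([-0.54970871, -0.02938125,  0.39179902])}
```

play_rows:
  commands:
    - [0,0,0,0,0,-5.84,-1]
    - [0,0,0,0,0,-5.84,-1]
    - [0,0,0,0,0,-5.84,-1]
    - [0,0,0,0,0,-5.84,-1]
    - [0,0,0,0,0,-5.84,-1]
    - [-0.0254,-0.0283,-0.0015,0,0,0,-1]
    - [-0.0254,-0.0283,-0.0015,0,0,0,-1]
    - [-0.0254,-0.0283,-0.0015,0,0,0,-1]
    - [-0.0254,-0.0283,-0.0015,0,0,0,-1]
    - [-0.0254,-0.0283,-0.0015,0,0,0,-1]
    - [-0.0254,-0.0283,-0.0015,0,0,0,-1]
    - [-0.0254,-0.0283,-0.0015,0,0,0,-1]
    - [-0.0254,-0.0283,-0.0015,0,0,0,-1]
    - [-0.0254,-0.0283,-0.0015,0,0,0,-1]
    - [-0.0254,-0.0283,-0.0015,0,0,0,-1]
    - [-0.0254,-0.0283,-0.0015,0,0,0,-1]
    - [-0.0254,-0.0283,-0.0015,0,0,0,-1]
    - [0,0,0,0,0,0,-1]
    - [0,0,0,0,0,0,-1]
  force: 25

```text
time_s: 1.68
ee_pos: [0.5611, 0.1833, 0.1999]
eef_rot: [-3.141, -0.001, -3.066]
force: [-0.6, -0.0, -0.2]
grip_width: 0.0942
grip_force: 0.0
```

Run:
```python
from h import *
np.savez
m=ctrl.camera_model("wrist"); im=ctrl.camera("wrist"); cv2.imwrite("pics/w1.png",im); print(m, ctrl.get_obs()["ee_pos"])
import pickle; pickle.dump(m,open("w1.pkl","wb"))
```

```text
{'fx': 371.64829954431775, 'fy': 371.64829954431775, 'cx': 318.03053409562557, 'cy': 240.28810832654725, 'rvec': array([-1.99411148, -2.15198136, -0.30593627]), 'tvec': array([-0.14024514, -0.58421819,  0.248787  ])} [0.56031821 0.18435615 0.20010675]
```

View pics/w1.png

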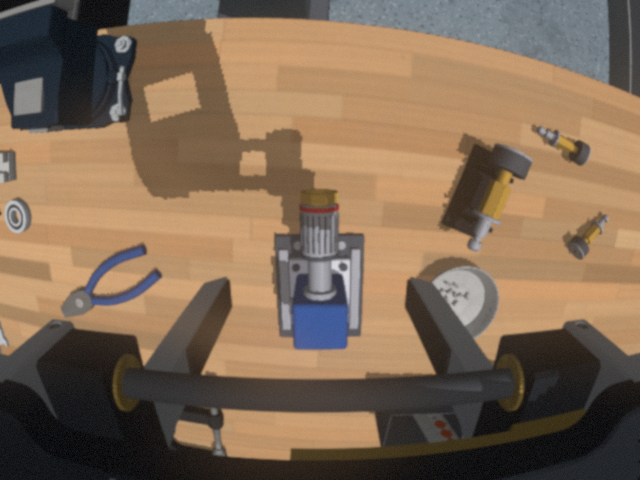

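The wrist view shows the coupler upright at column ~320, with the red ring at row 209, the sleeve's rear edge near row 253 and the collar front near row 191. I'll measure these and the plug from this picture.

Run:
```python
from h import *
import pickle; m=pickle.load(open("w1.pkl","rb")); im=cv2.imread("pics/w1.png")
R,_=cv2.Rodrigues(m["rvec"]); print("cam",(-R.T@m["tvec"]).round(3))
W=lambda p,z:onz("wrist",p,z,m).round(4)
h=cv2.cvtColor(im,cv2.COLOR_BGR2HSV)
for c,lo,hi,z in(("red",(0,130,70),(9,255,255),.092),("red2",(172,130,70),(180,255,255),.092)):
    for b in blobs(im,lo,hi,(290,180,350,270))[:2]: print(c,b[0],b[1].round(1),b[2],W(b[1],z))
print([(r,*h[r,320]) for r in range(186,264,3)])
b=blobs(im,(15,130,60),(35,255,255),(470,160,525,230))[0]; print("hex",b[0],b[1],b[2],W(b[1],.06))
x=[W(p,.01) for p in((276,235),(363,235),(361,334),(279,335))];print("foot",x,np.mean(x,0))
print("ctr", W((320,209),.092),W((320,285),.083), W((320,253),.092),"front",W((319,192),.091))
print("tip",W((475,245),.052),"neck",W((505,172),.055))
```

```text
cam [0.48  0.177 0.402]
red 138 [319.  209.5] ((319.0, 209.0), (6.0, 38.0), 90.0) [0.542  0.1828 0.092 ]
[(186, np.uint8(15), np.uint8(114), np.uint8(184)), (189, np.uint8(17), np.uint8(127), np.uint8(133)), (192, np.uint8(19), np.uint8(147), np.uint8(113)), (195, np.uint8(18), np.uint8(149), np.uint8(118)), (198, np.uint8(18), np.uint8(146), np.uint8(124)), (201, np.uint8(19), np.uint8(152), np.uint8(121)), (204, np.uint8(19), np.uint8(150), np.uint8(124)), (207, np.uint8(10), np.uint8(69), np.uint8(104)), (210, np.uint8(4), np.uint8(175), np.uint8(121)), (213, np.uint8(1), np.uint8(72), np.uint8(114)), (216, np.uint8(15), np.uint8(16), np.uint8(95)), (219, np.uint8(174), np.uint8(14), np.uint8(94)), (222, np.uint8(6), np.uint8(14), np.uint8(93)), (225, np.uint8(0), np.uint8(11), np.uint8(89)), (228, np.uint8(167), np.uint8(18), np.uint8(97)), (231, np.uint8(132), np.uint8(9), np.uint8(141)), (234, np.uint8(126), np.uint8(9), np.uint8(146)), (237, np.uint8(125), np.uint8(10), np.uint8(146)), (240, np.uint8(125), np.uint8(11), np.uint8(144)), (243, np.uint8(137), np.uint8(12), np.uint8(149)), (246, np.uint8(126), np.uint8(9), np.uint8(147)), (249, np.uint8(129), np.uint8(12), np.uint8(146)), (252, np.uint8(114), np.uint8(9), np.uint8(141)), (255, np.uint8(126), np.uint8(8), np.uint8(169)), (258, np.uint8(125), np.uint8(14), np.uint8(111)), (261, np.uint8(126), np.uint8(10), np.uint8(125))]
hex 950 [496.67684211 194.73368421] ((497.25860595703125, 192.60345458984375), (23.583309173583984, 48.46648406982422), 21.80141258239746) [0.5173 0.3603 0.06  ]
foot [array([0.5905, 0.1394, 0.01  ]), array([0.5832, 0.2347, 0.01  ]), array([0.7076, 0.2471, 0.01  ]), array([0.7165, 0.1476, 0.01  ])] [0.64945 0.1922  0.01   ]
ctr [0.5416 0.1836 0.092 ] [0.6149 0.1894 0.083 ] [0.5807 0.1867 0.092 ] front [0.5272 0.1817 0.091 ]
tip [0.5735 0.3492 0.052 ] neck [0.4935 0.3689 0.055 ]
```

```bash
python3 -c "
import cv2
im=cv2.imread('pics/w1.png'); a=cv2.resize(im[140:350,265:365],(285,600),interpolation=cv2.INTER_CUBIC); b=cv2.resize(im[130:260,440:540],(462,600),interpolation=cv2.INTER_CUBIC); cv2.imwrite('pics/w1c.png',cv2.hconcat([a,b]))"
```

```text
(no output)
```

View pics/w1c.png

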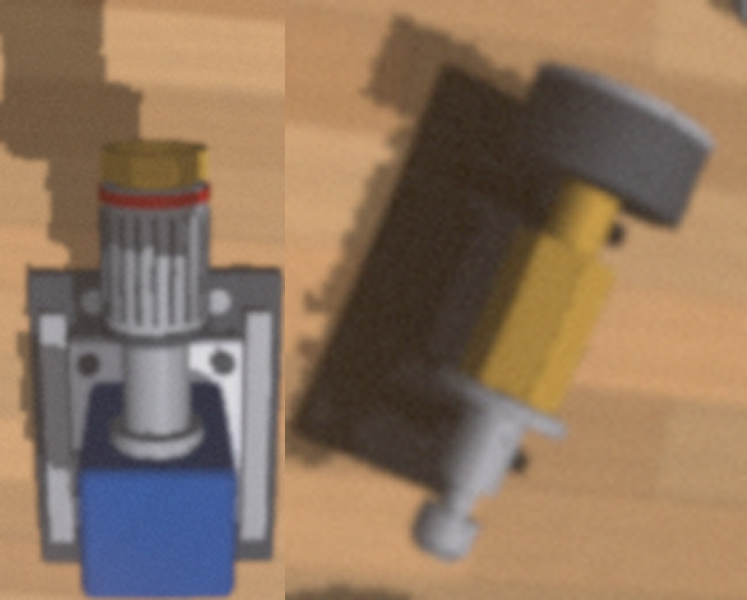

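play_rows:
  commands:
    - [0,0,0.018,0,0,0,-0.4]
    - [0,0,0.018,0,0,0,-0.4]
    - [0,0,0.018,0,0,0,-0.4]
    - [0,0,0.018,0,0,0,-0.4]
    - [0,0,0.018,0,0,0,-0.4]
    - [0,0,0.018,0,0,0,-0.4]
    - [0,0,0.018,0,0,0,-0.4]
    - [0,0,0.018,0,0,0,-0.4]
    - [0,0,0,0,0,0,-0.4]
    - [0,0,0,0,0,0,-0.4]
  force: 25

```text
time_s: 2.57
ee_pos: [0.5595, 0.1855, 0.0567]
eef_rot: [-3.141, -0.001, -3.062]
force: [-0.6, -0.1, -0.1]
grip_width: 0.0658
grip_force: 0.0
```

play_rows:
  commands:
    - [0,0,0,0,0,0,0]
    - [0,0,0,0,0,0,0.1]
    - [0,0,0,0,0,0,0.2]
    - [0,0,0,0,0,0,0.3]
    - [0,0,0,0,0,0,1]
    - [0,0,0,0,0,0,1]
    - [0,0,0,0,0,0,1]
    - [0,0,0,0,0,0,1]
    - [0,0,0,0,0,0,1]
  force: 25

```text
time_s: 3.32
ee_pos: [0.5606, 0.1846, 0.0568]
eef_rot: [-3.142, 0.0, -3.064]
force: [0.3, -0.7, 0.7]
grip_width: 0.0297
grip_force: 25.0
```

play_rows:
  commands:
    - [-0.001,0,0,0,0,0,1]
    - [-0.001,0,0,0,0,0,1]
    - [-0.001,0,0,0,0,0,1]
    - [0,0,0,0,0,0,1]
    - [0,0,0,0,0,0,1]

```text
time_s: 3.73
ee_pos: [0.5632, 0.1849, 0.0566]
eef_rot: [-3.141, -0.001, -3.064]
force: [-4.1, -1.3, 0.5]
grip_width: 0.0299
grip_force: 25.0
```

play_rows:
  commands:
    - [-0.001,0,0,0,0,0,1]
    - [-0.001,0,0,0,0,0,1]
    - [-0.001,0,0,0,0,0,1]
    - [0,0,0,0,0,0,1]
    - [0,0,0,0,0,0,1]

```text
time_s: 4.15
ee_pos: [0.5664, 0.1851, 0.0567]
eef_rot: [-3.142, -0.0, -3.064]
force: [-4.8, -1.3, 0.9]
grip_width: 0.0296
grip_force: 25.0
```

Force matches the sleeve spring. I'll keep pulling to about 8.5–9 mm.

play_rows:
  commands:
    - [-0.001,0,0,0,0,0,1]
    - [-0.001,0,0,0,0,0,1]
    - [-0.0005,0,0,0,0,0,1]
    - [0,0,0,0,0,0,1]
    - [0,0,0,0,0,0,1]

```text
time_s: 4.57
ee_pos: [0.5688, 0.1853, 0.0567]
eef_rot: [-3.142, -0.0, -3.064]
force: [-5.2, -1.4, 0.0]
grip_width: 0.0301
grip_force: 25.0
```

play_rows:
  commands:
    - [-0.0005,0,0,0,0,0,1]
    - [0,0,0,0,0,0,1]
    - [0,0,0,0,0,0,1]

```text
time_s: 4.82
ee_pos: [0.5692, 0.1853, 0.0566]
eef_rot: [-3.142, -0.001, -3.064]
force: [-5.7, -0.0, 0.1]
grip_width: 0.0298
grip_force: 25.0
```

play_rows:
  commands:
    - [0.001,0,0,0,0,0,1]
    - [0.001,0,0,0,0,0,1]
    - [0.001,0,0,0,0,0,1]
    - [0.0005,0,0,0,0,0,1]
    - [0,0,0,0,0,0,1]
    - [0,0,0,0,0,0,1]

```text
time_s: 5.32
ee_pos: [0.5661, 0.1851, 0.0569]
eef_rot: [3.142, 0.0, -3.064]
force: [-2.4, -0.5, 0.7]
grip_width: 0.0297
grip_force: 25.0
```

play_rows:
  commands:
    - [0,0,0,0,0,0,-0.4]
    - [0,0,0,0,0,0,-0.4]
    - [0,0,0,0,0,0,-0.4]
    - [0,0,0,0,0,0,-0.4]
    - [0,0,-0.01,0,0,0,-0.4]
    - [0,0,-0.018,0,0,0,-0.4]
    - [0,0,-0.026,0,0,0,-0.4]
    - [0,0,-0.03,0,0,0,-0.4]
    - [0,0,-0.03,0,0,0,-0.4]
    - [0,0,-0.03,0,0,0,-0.4]
    - [0,0,0,0,0,0,-0.4]
    - [0,0,0,0,0,0,-0.4]

```text
time_s: 6.32
ee_pos: [0.5666, 0.1852, 0.203]
eef_rot: [3.141, 0.004, -3.064]
force: [0.8, -0.3, -0.5]
grip_width: 0.066
grip_force: 0.0
```

Run:
```python
from h import *
m=ctrl.camera_model("wrist"); im=ctrl.camera("wrist"); cv2.imwrite("pics/w2.png",im); print(ctrl.get_obs()["ee_pos"],ctrl.get_obs()["force"])
for b in blobs(im,(0,130,70),(9,255,255),(280,150,360,300))[:2]: print(b[0],b[1],b[2],onz("wrist",b[1],.092,m).round(4))
for b in blobs(im,(15,120,50),(30,255,255),(280,150,360,300))[:2]: print(b[0],b[1],b[2])
cv2.imwrite('pics/w2c.png',cv2.resize(im[140:350,240:400],(457,600)))
```

```text
[0.56591037 0.18507319 0.20111927] [ 0.26878259 -0.85577526 -0.14940458]
127 [317.44094488 207.34645669] ((317.0514831542969, 206.9040069580078), (4.836071491241455, 38.040164947509766), 88.45184326171875) [0.5469 0.1835 0.092 ]
719 [316.89568846 191.47844228] ((317.0, 192.0), (22.0, 38.0), 90.0)
```

View pics/w2c.png

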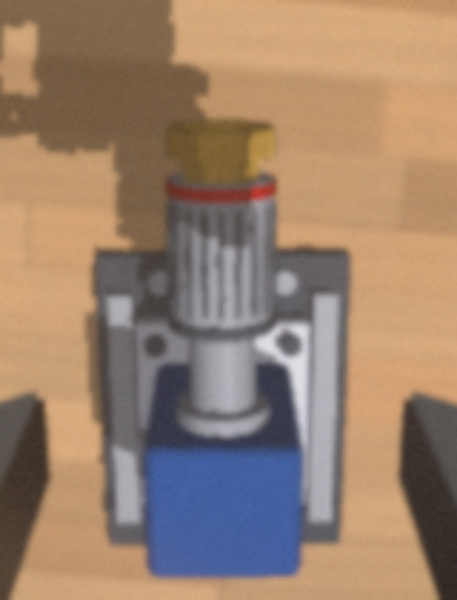

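The ring has moved back 5 mm and stayed there with nothing touching it, so the sleeve is latched. Next, the plug.

play_rows:
  commands:
    - [0,0,0,0,0,6.42,-0.4]
    - [0,0,0,0,0,6.42,-0.4]
    - [0,0,0,0,0,6.42,-0.4]
    - [0.0178,0.032,0,0,0,0,-0.4]
    - [0.0178,0.032,0,0,0,0,-0.4]
    - [0.0178,0.032,0,0,0,0,-0.4]
    - [0.0178,0.032,0,0,0,0,-0.4]
    - [0.0178,0.032,0,0,0,0,-0.4]
    - [0,0,0,0,0,0,-0.4]
    - [0,0,0,0,0,0,-0.4]
    - [0,0,0,0,0,0,-0.4]

```text
time_s: 7.28
ee_pos: [0.5206, 0.3619, 0.1996]
eef_rot: [-3.14, -0.001, 2.883]
force: [0.9, -1.9, 0.1]
grip_width: 0.0654
grip_force: 0.0
```

Run:
```python
from h import *
import pickle
m=ctrl.camera_model("wrist"); im=ctrl.camera("wrist"); cv2.imwrite("pics/w3.png",im); pickle.dump(m,open("w3.pkl","wb"))
o=ctrl.get_obs();print(o["ee_pos"],o["eef_rot"],o["force"])
for b in blobs(im,(15,120,50),(30,255,255),(260,120,400,320))[:2]: print(b[0],b[1],b[2],onz("wrist",b[1],.06,m).round(4))
cv2.imwrite('pics/w3c.png',cv2.resize(im[130:330,240:400],None,fx=3,fy=3))
```

```text
[0.52090216 0.36151939 0.19998316] [-3.14047641e+00 -7.74142015e-04  2.88253955e+00] [ 0.22164886  0.25852107 -0.01828553]
1149 [319.45082681 219.8772846 ] ((319.3537292480469, 218.8282928466797), (26.515289306640625, 50.55847930908203), 4.573921203613281) [0.5184 0.3639 0.06  ]
81 [395.09876543 124.02469136] ((395.0, 124.5), (9.0, 8.0), 90.0) [0.448 0.454 0.06 ]
```

View pics/w3c.png

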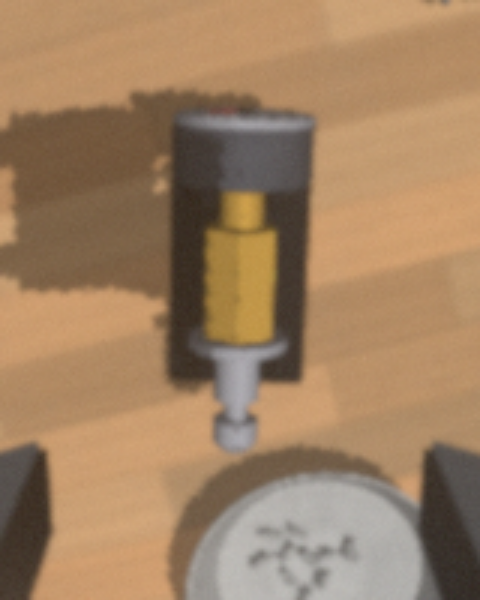

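The plug is almost upright in the picture. In the crop, the hexagon runs from row 228 to 342, the tip is at (235,435) and the gauge's front face is at (241,190).

Run:
```python
from h import *
import pickle; m=pickle.load(open("w3.pkl","rb"))
W=lambda p,z:onz("wrist",(p[0]/3+240-.3,p[1]/3+130-.3),z,m)
t=W((235,450),.052);n=W((242.5,200),.059);hf=W((240,342),.0645);hr=W((242,229),.0645)
g=W((243.5,120),.074)
d=lambda a,b:np.degrees(np.arctan2(*(a-b)[1::-1]))
for q in(t,n,hf,hr,(hf+hr)/2,g): print(q.round(4))
print(d(t,n),d(hf,hr),d(t,g),np.linalg.norm((hf-hr)[:2]))
```

```text
[0.5799 0.3463 0.052 ]
[0.497  0.3705 0.059 ]
[0.5398 0.3585 0.0645]
[0.5049 0.3682 0.0645]
[0.5223 0.3634 0.0645]
[0.4716 0.3774 0.074 ]
-16.288663724098047 -15.642712962196573 -16.0171775418328 0.03625809633643375
```

play_rows:
  commands:
    - [-0.0009,0.0018,0,0,0,1.2,-0.4]
    - [0,0,0.0236,0,0,0,-0.4]
    - [0,0,0.0236,0,0,0,-0.4]
    - [0,0,0.0236,0,0,0,-0.4]
    - [0,0,0.0236,0,0,0,-0.4]
    - [0,0,0.0236,0,0,0,-0.4]
    - [0,0,0.0236,0,0,0,-0.4]
    - [0,0,0.0236,0,0,0,-0.4]
    - [0,0,0,0,0,0,-0.4]
    - [0,0,0,0,0,0,-0.4]

```text
time_s: 8.17
ee_pos: [0.5222, 0.3631, 0.0352]
eef_rot: [-3.14, -0.001, 2.861]
force: [0.4, -0.4, 0.9]
grip_width: 0.0657
grip_force: 0.0
```

play_rows:
  commands:
    - [0,0,0,0,0,0,0]
    - [0,0,0,0,0,0,0.3]
    - [0,0,0,0,0,0,0.45]
    - [0,0,0,0,0,0,0.5]
    - [0,0,0,0,0,0,0.6]
    - [0,0,0,0,0,0,1]
    - [0,0,0,0,0,0,1]
    - [0,0,0,0,0,0,1]
    - [0,0,0,0,0,0,1]
  force: 35

```text
time_s: 8.92
ee_pos: [0.5223, 0.3639, 0.0364]
eef_rot: [-3.142, 0.0, 2.862]
force: [-3.0, -3.4, 8.4]
grip_width: 0.0151
grip_force: 32.2
```

play_rows:
  commands:
    - [0,0,0,0,0,0,1]
    - [0,0,0,0,0,0,1]
    - [0,0,-0.002,0,0,0,1]
    - [0,0,-0.002,0,0,0,1]
    - [0,0,-0.002,0,0,0,1]
    - [0,0,0,0,0,0,1]
    - [0,0,0,0,0,0,1]

```text
time_s: 9.5
ee_pos: [0.5221, 0.364, 0.0415]
eef_rot: [-3.142, -0.0, 2.862]
force: [-0.5, -0.6, -1.9]
grip_width: 0.013
grip_force: 30.0
```

Run:
```python
from h import *
import pickle
m=ctrl.camera_model("wrist"); im=ctrl.camera("wrist"); cv2.imwrite("pics/w4.png",im); pickle.dump(m,open("w4.pkl","wb"))
o=ctrl.get_obs();print(o["ee_pos"],o["eef_rot"],o["force"],o["moment"],o["grip_width"],o["grip_force"])
s=ctrl.camera("side");cv2.imwrite("pics/s4.png",s)
cv2.imwrite('pics/c4.png',cv2.hconcat([cv2.resize(im[100:400,220:420],(400,600)),cv2.resize(s[240:390,230:330],(400,600))]))
```

```text
[0.52199094 0.36398149 0.04132602] [-3.14137612e+00 -2.42967415e-04  2.86235393e+00] [-0.27334414 -0.1669039  -1.57790698] [-0.01189373  0.0084333  -0.02741006] 0.012701543455645994 29.951876616105437
```

View pics/c4.png

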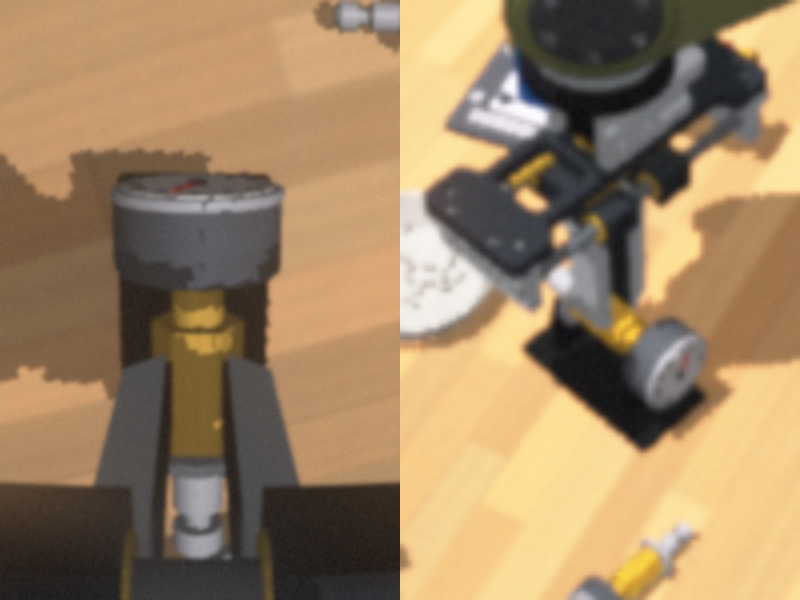

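The plug is held and its full weight, 1.58 N, reads on the wrist. The opening reads narrow at 12.7 mm, though, so I'll check whether it creeps.

play_rows:
  commands:
    - [0,0,0,0,0,0,1]
    - [0,0,0,0,0,0,1]
    - [0,0,0,0,0,0,1]
    - [0,0,0,0,0,0,1]
    - [0,0,0,0,0,0,1]
    - [0,0,0,0,0,0,1]
  force: 25

```text
time_s: 10.1
ee_pos: [0.5221, 0.364, 0.0415]
eef_rot: [3.142, 0.0, 2.862]
force: [0.7, -0.6, -1.6]
grip_width: 0.0131
grip_force: 21.3
```

Run:
```python
from h import *
import pickle
m4=pickle.load(open("w4.pkl","rb")); im4=cv2.imread("pics/w4.png")
m=ctrl.camera_model("wrist"); im=ctrl.camera("wrist"); cv2.imwrite("pics/w5.png",im); pickle.dump(m,open("w5.pkl","wb"))
o=ctrl.get_obs();print(o["ee_pos"],o["eef_rot"],o["force"],o["grip_width"],o["grip_force"])
print("mean diff",np.abs(im.astype(int)-im4)[150:400,260:380].mean())
# crop->pixel: x/2+220, y/2+100 ; rear hex edge and neck, gauge edges
for q,mm in((lambda p:(p[0]/2+220,p[1]/2+100),m4),):
    W=lambda p,z:onz("wrist",q(p),z,mm).round(4)
    for z in(.052,.058,.064): print(z,"gauge L/R",np.linalg.norm(W((113,230),z)-W((281,230),z)),"hex rear",np.linalg.norm(W((152,330),z)-W((242,330),z)))
R,_=cv2.Rodrigues(m4["rvec"]);T=m4["tvec"]
def proj(P):
    c=R@P+T; th=np.arctan2(np.hypot(c[0],c[1]),c[2]); k=th/np.hypot(c[0],c[1]); return ((m4["fx"]*c[0]*k+m4["cx"]-220)*2,(m4["fy"]*c[1]*k+m4["cy"]-100)*2)
y=2.862;tx=np.array([np.cos(y),np.sin(y),0]);ty=np.array([np.sin(y),-np.cos(y),0]);c=np.array([.5221,.364,.0414])
for s in(1,-1): print("finger tip inner corners at w=.0127, .022 -> crop px",[np.round(proj(c+tx*.008*e+s*ty*w/2)) for e in(1,-1) for w in(.0127,.022)])
```

```text
[0.52209053 0.36402601 0.04155781] [3.14157418e+00 2.91151980e-05 2.86236245e+00] [ 0.44413216 -0.64533534 -1.89108323] 0.013553733219499188 21.272205412387848
mean diff 2.5558444444444444
0.052 gauge L/R 0.04440867032461119 hex rear 0.02475237362355376
0.058 gauge L/R 0.04295264834675502 hex rear 0.023928226010300088
0.064 gauge L/R 0.0415927878363545 hex rear 0.02310411218809326
finger tip inner corners at w=.0127, .022 -> crop px [array([218., 331.]), array([234., 331.]), array([217., 382.]), array([233., 382.])]
finger tip inner corners at w=.0127, .022 -> crop px [array([174., 331.]), array([158., 331.]), array([174., 381.]), array([159., 381.])]
```

play_rows:
  commands:
    - [0,0,-0.01,0,0,0,1]
    - [0,0,-0.015,0,0,0,1]
    - [0,0,-0.015,0,0,0,1]
    - [0,0,0,0,0,-6.83,1]
    - [0,0,0,0,0,-6.83,1]
    - [0,0,0,0,0,-6.83,1]
    - [0.0144,-0.0152,0,0,0,0,1]
    - [0.0144,-0.0152,0,0,0,0,1]
    - [0.0144,-0.0152,0,0,0,0,1]
    - [0.0144,-0.0152,0,0,0,0,1]
    - [0.0145,-0.0152,0,0,0,0,1]
    - [0.0145,-0.0152,0,0,0,0,1]
    - [0,-0.0182,0,0,0,0,1]
    - [0,-0.0182,0,0,0,0,1]
    - [0,-0.0182,0,0,0,0,1]
    - [0,-0.0182,0,0,0,0,1]
    - [0,-0.0182,0,0,0,0,1]
    - [0,0,0,0,0,0,1]
    - [0,0,0,0,0,0,1]
    - [0,0,0,0,0,0,1]

```text
time_s: 11.82
ee_pos: [0.4503, 0.176, 0.0821]
eef_rot: [3.141, 0.001, -3.063]
force: [0.2, 0.2, -1.5]
grip_width: 0.0131
grip_force: 21.3
```

Run:
```python
from h import *
import pickle
mo={n:ctrl.camera_model(n) for n in("wrist","top","side")}
P=[]
for n in("wrist","side","top"):
    im=ctrl.camera(n); cv2.imwrite(f"pics/{n}6.png",im); P.append(im)
pickle.dump(mo,open("w6.pkl","wb"))
o=ctrl.get_obs();print(o["ee_pos"],o["eef_rot"],o["force"],o["grip_width"],o["grip_force"])
a=cv2.resize(P[0][100:340,240:400],(400,600)); b=cv2.resize(P[1][210:330,290:370],(400,600),interpolation=cv2.INTER_CUBIC)
cv2.imwrite("pics/c6.png",cv2.hconcat([a,b]))
```

```text
[0.44998348 0.17623449 0.08166998] [ 3.14148747e+00  1.33320038e-04 -3.06242061e+00] [ 0.04419236  0.01898453 -1.71689771] 0.013782146834773135 21.27164103090763
```

View pics/c6.png

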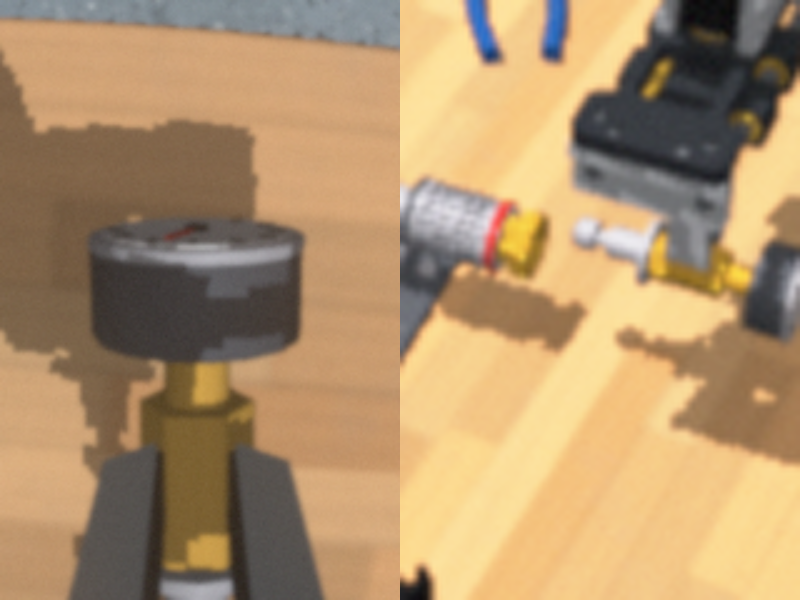

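```bash
cat > v.py <<'E'
from h import *
def plane(uv,p0,yaw):  # side ray with the vertical plane through p0 along yaw -> (along, z)
    c,d=ray("side",uv); n=np.array([-np.sin(yaw),np.cos(yaw),0]); q=c+d*(n@(np.r_[p0,0]-c))/(n@d)
    return round(float((q[:2]-p0)@[np.cos(yaw),np.sin(yaw)]),4),round(float(q[2]),4)
E
python3 - <<'E'
from v import *
s=lambda p:((p[0]-400)/5+290-.4,p[1]/5+210-.4)
y=.079;p0=np.array([.4502,.176])
for k,p in dict(tip=(577,233),nose=(620,243),shoulder=(648,252),neck=(737,280),gaugefar=(792,300),fingertip=(692,263),collar=(528,244),ring=(496,234),sleeve=(455,216)).items(): print(k,plane(s(p),p0,y))
# reference: plug at rest in side0
s0=lambda p:(p[0]/4.6+230-.4,p[1]/4.6+225-.4)
for k,p in dict(tip=(162,373),shoulder=(208,410),neck=(272,460)).items(): print("rest",k,plane(s0(p),np.array([.5223,.3632]),np.radians(-16)))
# silhouettes in wrist: gauge diameter
import pickle; m=pickle.load(open("w6.pkl","rb"))["wrist"]
W=lambda p,z:onz("wrist",(p[0]/2.5+240-.3,p[1]/2.5+100-.3),z,m)
for z in(.085,.09,.095,.1): print(z,np.linalg.norm(W((91,290),z)-W((300,290),z)).round(4),((W((91,290),z)+W((300,290),z))/2).round(4), "neck",((W((167,380),z)+W((231,380),z))/2).round(4))
E
```

```text
tip (0.0572, 0.094)
nose (0.0355, 0.0959)
shoulder (0.0214, 0.0954)
neck (-0.0228, 0.0945)
gaugefar (-0.0498, 0.0921)
fingertip (-0.0004, 0.0968)
collar (0.082, 0.0769)
ring (0.0987, 0.0771)
sleeve (0.1203, 0.081)
rest tip (0.0541, 0.0543)
rest shoulder (0.0218, 0.0537)
rest neck (-0.0217, 0.0541)
0.085 0.046 [0.4123 0.1732 0.085 ] neck [0.433  0.1756 0.085 ]
0.09 0.0448 [0.4112 0.1731 0.09  ] neck [0.4313 0.1754 0.09  ]
0.095 0.0437 [0.4101 0.173  0.095 ] neck [0.4297 0.1753 0.095 ]
0.1 0.0425 [0.409  0.1729 0.1   ] neck [0.4281 0.1751 0.1   ]
```

Side rays show the plug level and centred on the TCP, and 17.5 mm too high relative to the coupler. I'll lower it and approach.

play_rows:
  commands:
    - [0,0,0.007,0,0,0,1]
    - [0,0,0.007,0,0,0,1]
    - [0,0,0.0035,0,0,0,1]
    - [-0.003,0,0,0,0,0,1]
    - [-0.003,0,0,0,0,0,1]
    - [-0.003,0,0,0,0,0,1]
    - [-0.003,0,0,0,0,0,1]
    - [-0.003,0,0,0,0,0,1]
    - [0,0,0,0,0,0,1]
    - [0,0,0,0,0,0,1]
  force: 30

```text
time_s: 12.8
ee_pos: [0.4651, 0.1767, 0.0641]
eef_rot: [-3.142, 0.0, -3.063]
force: [-0.8, 0.9, -2.7]
grip_width: 0.0129
grip_force: 25.6
```

play_rows:
  commands:
    - [-0.002,0,0,0,0,0,1]
    - [-0.002,0,0,0,0,0,1]
    - [-0.002,0,0,0,0,0,1]
    - [-0.002,0,0,0,0,0,1]
    - [0,0,0,0,0,0,1]

```text
time_s: 13.22
ee_pos: [0.4733, 0.1774, 0.0641]
eef_rot: [3.142, 0.0, -3.063]
force: [-1.0, -0.6, -1.2]
grip_width: 0.0133
grip_force: 25.6
```

play_rows:
  commands:
    - [-0.0015,0,0,0,0,0,1]
    - [-0.0015,0,0,0,0,0,1]
    - [-0.0015,0,0,0,0,0,1]
    - [-0.0015,0,0,0,0,0,1]
    - [0,0,0,0,0,0,1]

```text
time_s: 13.63
ee_pos: [0.479, 0.1778, 0.0639]
eef_rot: [-3.142, -0.0, -3.063]
force: [-0.4, 0.3, -2.5]
grip_width: 0.0129
grip_force: 25.4
```

play_rows:
  commands:
    - [-0.0015,0,0,0,0,0,1]
    - [-0.0015,0,0,0,0,0,1]
    - [-0.0015,0,0,0,0,0,1]
    - [-0.0015,0,0,0,0,0,1]
    - [0,0,0,0,0,0,1]

```text
time_s: 14.05
ee_pos: [0.485, 0.1783, 0.0639]
eef_rot: [-3.142, -0.0, -3.063]
force: [-1.2, -0.4, -3.6]
grip_width: 0.0128
grip_force: 25.4
```

play_rows:
  commands:
    - [-0.0015,0,0,0,0,0,1]
    - [-0.0015,0,0,0,0,0,1]
    - [-0.0015,0,0,0,0,0,1]
    - [0,0,0,0,0,0,1]

```text
time_s: 14.38
ee_pos: [0.4896, 0.1787, 0.064]
eef_rot: [-3.142, -0.0, -3.063]
force: [-3.0, -0.8, -2.6]
grip_width: 0.0133
grip_force: 25.4
```

play_rows:
  commands:
    - [-0.0015,0,0,0,0,0,1]
    - [-0.0015,0,0,0,0,0,1]
    - [-0.001,0,0,0,0,0,1]
    - [0,0,0,0,0,0,1]

```text
time_s: 14.72
ee_pos: [0.4933, 0.179, 0.064]
eef_rot: [-3.142, -0.001, -3.063]
force: [-6.8, -0.7, -1.0]
grip_width: 0.0121
grip_force: 29.3
```

play_rows:
  commands:
    - [-0.001,0,0,0,0,0,1]
    - [-0.001,0,0,0,0,0,1]
    - [0,0,0,0,0,0,1]
    - [0,0,0,0,0,0,1]

```text
time_s: 15.05
ee_pos: [0.4942, 0.179, 0.0637]
eef_rot: [-3.141, -0.003, -3.063]
force: [-11.8, -0.9, 1.0]
grip_width: 0.0122
grip_force: 29.1
```

play_rows:
  commands:
    - [-0.001,0,0,0,0,0,1]
    - [-0.001,0,0,0,0,0,1]
    - [0,0,0,0,0,0,1]
    - [0,0,0,0,0,0,1]

```text
time_s: 15.38
ee_pos: [0.4977, 0.1794, 0.0642]
eef_rot: [3.142, 0.001, -3.063]
force: [-2.7, -0.4, -1.3]
grip_width: 0.0122
grip_force: 28.8
```

```bash
cat > chk.py <<'E'
from v import *
import sys
s=ctrl.camera("side"); t=ctrl.camera("top"); cv2.imwrite(f"pics/side_{sys.argv[1]}.png",s); cv2.imwrite(f"pics/top_{sys.argv[1]}.png",t)
y=.079;p0=np.array([.651,.1915])
for n,im in(("side0",cv2.imread("pics/side0.png")),("side6",cv2.imread("pics/side6.png")),("now",s)):
    h=cv2.cvtColor(im,cv2.COLOR_BGR2HSV); print(n)
    for c,lo,hi in(("red",(0,110,80),(9,255,255)),("red_hi",(172,110,80),(180,255,255)),("brass",(15,150,100),(35,255,255))):
        for b in blobs(im,lo,hi,(290,235,380,285),4)[:4]: print(" ",c,b[0],b[1].round(1),np.round(b[2][1],1),plane(b[1],p0,y))
    # profile along the axis: hue class string, from stand along -.08 to -.20 at z .079
    m=ctrl.camera_model("side"); L=""
    for a in np.arange(-.080,-.205,-.0015):
        P=np.array([p0[0]+a*np.cos(y),p0[1]+a*np.sin(y),.079])
        u,v=cv2.projectPoints(P,m["rvec"],m["tvec"],np.array([[m["fx"],0,m["cx"]],[0,m["fy"],m["cy"]],[0,0,1]]),None)[0].ravel()
        H,S,V=cv2.getRectSubPix(im,(1,1),(float(u),float(v)))[0,0][None,None].astype(np.uint8)[0,0] if 0 else cv2.cvtColor(cv2.getRectSubPix(im,(1,1),(float(u),float(v))),cv2.COLOR_BGR2HSV)[0,0]
        L+="R" if S>110 and (H<10 or H>171) else "B" if S>140 and V>70 else "w" if S>60 else "g" if V>130 else "k"
    print("  ",L)
o=ctrl.get_obs(); print(o["time_s"],o["ee_pos"],o["force"],o["grip_width"],o["grip_force"])
E
python3 chk.py a
```

```text
side0
  red 27 [310.6 256.9] [ 2.7 12.9] (-0.1071, 0.0768)
  brass 78 [314.8 258.3] [12.  7.] (-0.1183, 0.0765)
   ggggggggggggggggwRRRBBBBBBBBBBBBBwwwwwwwwwwwwwwwwwwwwwwwwwwwwwwwwwwwwwwwwwwwwwwwwwww
side6
  red 25 [308.8 256.4] [ 1.8 13.6] (-0.1025, 0.0767)
  brass 103 [349.9 264. ] [19.6  9. ] (-0.2068, 0.0926)
  brass 95 [314.1 258.2] [12.  9.] (-0.1163, 0.0761)
   gggggggggggggwRRRBBBBBBBBBBBBBBBBwwwwwwwwwwwwwwwwwwwwwwwwwwwwwwwggkwwBBBBwwwwwwwwwww
now
  red 27 [309.6 256.4] [ 2.2 13.9] (-0.1045, 0.0776)
  brass 99 [330.7 263.6] [18.4  8.2] (-0.1594, 0.0747)
  brass 63 [313.6 258.1] [ 7. 11.] (-0.1152, 0.0757)
   gggggggggggggwwRRRBBBBBBBBBwggggggggwBBBwwwkkkkkkggggwwwBBBBBBBBBBBBwwkkkkkkkkkggggg
15.4833 [0.49765125 0.17935002 0.06419512] [-2.07431564 -0.52469348 -0.47918643] 0.01215475818910348 28.841051906347275
```

The ring sits at about 3 mm, so the plug is past the jaws without slipping in the grip. About 10 mm remain to the shoulder.

play_rows:
  commands:
    - [-0.001,0,0,0,0,0,1]
    - [-0.001,0,0,0,0,0,1]
    - [-0.001,0,0,0,0,0,1]
    - [0,0,0,0,0,0,1]

```text
time_s: 15.82
ee_pos: [0.5005, 0.1795, 0.064]
eef_rot: [-3.142, -0.0, -3.063]
force: [-3.6, -1.3, -1.7]
grip_width: 0.0122
grip_force: 28.9
```

play_rows:
  commands:
    - [-0.001,0,0,0,0,0,1]
    - [-0.001,0,0,0,0,0,1]
    - [-0.001,0,0,0,0,0,1]
    - [0,0,0,0,0,0,1]

```text
time_s: 16.15
ee_pos: [0.5034, 0.1798, 0.064]
eef_rot: [-3.142, -0.0, -3.063]
force: [-3.8, -0.5, -1.5]
grip_width: 0.0123
grip_force: 28.9
```

play_rows:
  commands:
    - [-0.001,0,0,0,0,0,1]
    - [-0.001,0,0,0,0,0,1]
    - [0,0,0,0,0,0,1]

```text
time_s: 16.4
ee_pos: [0.5053, 0.1799, 0.0639]
eef_rot: [-3.142, -0.0, -3.063]
force: [-4.6, -1.1, -1.9]
grip_width: 0.012
grip_force: 28.8
```

play_rows:
  commands:
    - [-0.001,0,0,0,0,0,1]
    - [-0.0005,0,0,0,0,0,1]
    - [0,0,0,0,0,0,1]

```text
time_s: 16.65
ee_pos: [0.5061, 0.1799, 0.0637]
eef_rot: [-3.141, -0.002, -3.063]
force: [-8.4, -1.0, -1.1]
grip_width: 0.012
grip_force: 28.9
```

```bash
python3 chk.py b | tail -6
```

```text
now
  red 26 [310.5 256.7] [ 2.2 13.4] (-0.1071, 0.0773)
  brass 101 [327.6 262.8] [18.7  8.7] (-0.1515, 0.0741)
  brass 37 [313.1 258.2] [ 3.4 11.6] (-0.1139, 0.075)
   gggggggggggggggwwRRRBBBBBBwgggwBBBwwggkkkkggggkkwwBBBBBBBBBBBBBwkkkkkkkkkggggggkkkkw
16.75 [0.50607169 0.17993083 0.06365711] [-8.45680593 -0.67306594 -0.79841012] 0.012358014428890089 28.85193206369877
```

The ring is fully forward at -0.1071, the same as at the start, so the plug is locked at its stop. I'll ease off, let go and retreat.

play_rows:
  commands:
    - [0.001,0,0,0,0,0,1]
    - [0,0,0,0,0,0,1]
    - [0,0,0,0,0,0,0.2]
    - [0,0,0,0,0,0,-0.2]
    - [0,0,0,0,0,0,-0.4]
    - [0,0,0,0,0,0,-0.4]
    - [0,0,0,0,0,0,-0.4]
    - [0,0,-0.01,0,0,0,-0.4]
    - [0,0,-0.02,0,0,0,-0.4]
    - [0,0,-0.03,0,0,0,-0.4]
    - [0,0,-0.03,0,0,0,-0.4]
    - [0,0,-0.03,0,0,0,-0.4]
    - [0,0,0,0,0,0,-0.4]
    - [0,0,0,0,0,0,-0.4]
    - [0,0,0,0,0,0,-0.4]
    - [0,0,0,0,0,0,-0.4]
    - [0,0,0,0,0,0,-0.4]
    - [0,0,0,0,0,0,-0.4]

```text
time_s: 18.25
ee_pos: [0.5056, 0.1799, 0.1833]
eef_rot: [-3.141, -0.001, -3.063]
force: [-0.4, -0.1, 0.5]
grip_width: 0.0654
grip_force: 0.0
```

```bash
python3 chk.py c | tail -6
python3 - <<'E'
from h import *
m=ctrl.camera_model("wrist"); im=ctrl.camera("wrist"); cv2.imwrite("pics/w9.png",im)
for c,lo,hi,z in(("red",(0,130,60),(9,255,255),.092),("brass",(15,110,50),(32,255,255),.085)):
    for b in blobs(im,lo,hi,(250,80,400,420),20)[:4]: print(c,b[0],b[1].round(1),b[2],onz("wrist",b[1],z,m).round(4))
E
```

```text
now
  red 31 [310.4 257.7] [ 2.5 13.9] (-0.1066, 0.0737)
  brass 152 [327.1 263. ] [18.7  9.5] (-0.1501, 0.073)
  brass 48 [313.8 258.3] [ 4.6 12.6] (-0.1157, 0.0754)
   ggggggggggggggggwRRRBBBBBBBwgggggwBBBBBBBBBBBBBBBBBBBBBBBBBBBBBBBwwkkkkkkkkkkkkkkkkw
18.35 [0.50572447 0.17991879 0.18360167] [ 0.35066144 -0.20646452  0.92954186] 0.065729960601702 0.0
red 148 [317.9 276.5] ((317.5, 276.0), (8.0, 39.0), 90.0) [0.5411 0.1828 0.092 ]
brass 12452 [330.6 159.7] ((324.5, 179.0), (198.0, 149.0), 90.0) [0.4432 0.1853 0.085 ]
brass 596 [266.3 275.7] ((266.1319885253906, 275.9844055175781), (38.711063385009766, 34.242652893066406), 24.227745056152344) [0.5469 0.138  0.085 ]
brass 510 [317.8 265.2] ((317.4444885253906, 264.33203125), (45.32048797607422, 17.590251922607422), 1.3639274835586548) [0.5335 0.1821 0.085 ]
brass 208 [372.1 287.3] ((371.77130126953125, 288.0562744140625), (22.024574279785156, 22.43351936340332), 83.2901611328125) [0.5507 0.2317 0.085 ]
```

```bash
python3 -c "
from station import ctrl
print(ctrl.hand_in())"
```

```text
the job is handed in; nothing more can be done
None
```

The gauge's plug is locked in the coupler with the sleeve sprung fully forward, the gripper is clear of everything, and the job was handed in at about 18.5 s; no verdict came back.

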